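# Shut and latch the document chest

## Robot

A 6-joint arm with a two-finger parallel gripper is mounted at the origin on the work surface. World frame = base frame: x ahead of the robot, y to its left, z up, the work surface at z = 0. Lengths are in mm, angles in degrees, forces in N, time in s.
With the tool pointing down it reaches from about 300 to 850 mm from the base axis. Payload 4.2 kg.
Tool frame: the origin (TCP) lies midway between the tips of the shut fingers; the grasp point (between the pads) lies env.hold_point_z behind it (env.hold_point_z is the distance from the TCP to the grasp point, in mm); z points along the fingers, y is the line along which they close (so a half turn about z gives the same grasp; the last joint's range is limited). The gripper opens to 91 mm and grips with 3 to 60 N. Pads are 32 mm wide; open, the fingers measure 118 mm over their backs; the gripper's body (76 mm by 178 mm) begins 60 mm behind the grasp point.
Start: joints at [74.313, 18.312, 89.639, -0, 72.044, -1.146], TCP at [144.375, 556.596, 213.976] pointing down, gripper open.
Joint ranges: [-177.97, 177.97], [-48.28, 115.42], [12.27, 149.76], [-77.06, 257.06], [2.81, 150.46], [-146.56, 146.56]. Speed limits (degrees/s): [147.25, 147.25, 180, 180, 180, 180].

## Interface

Orientations are given as [roll, pitch, yaw] about the fixed x, y, z axes, in that order (R = Rz(yaw) Ry(pitch) Rx(roll)).
In Python, from workcell import env, viewer, spotter gives the robot as it stands.
- The arm moves only by the tool apply_moves, never from a script. Its arguments are lists of equal length, an entry for each row: "delta_pos": the shift along the world's x, y, z normalised to -1 to 1, where 1 is 120 mm, a list of three; "rot": the turn, a rotation vector about the world's x, y, z normalised to -1 to 1, where 1 is 1.5 rad, a list of three; "hand": the opening, from 0 (shut) to 1 (fully open). A call has 1 to 10 rows; each row is the pose to reach, as a shift and turn from the pose commanded when the call began; what a row does not reach only later rows make up. A row lasts 1/12 s, in which the tool goes at most 41.7 mm and 7.16 degrees, less where a joint would pass 70% of its speed; a pose out of reach is approached as far as the arm can. A call with a number of a shift or a turn outside -1 to 1 is refused whole. A call with a gripper value outside its range is refused whole. The fingers move at their own pace and stop on an object; "newtons" is the grip in N (left out, the last holds). Time passes only in rows, so rows that repeat a pose let the fingers close. It gives the time, the measured TCP pose, the force, the opening and the grip force at its end, in the units of the state.
- env.state(): the state, without advancing time (a new reading comes with each control period).
- viewer.grab_frame(name): name is "scene" or "top" or "wrist"; returns a dict with "pixels" (400x640x3 uint8, red, green, blue), "camera_matrix" (3x3 intrinsics, pixels), "R" (3x3) and "t" (3): a world point X has camera coordinates R X + t; the wrist camera has in their place "mount" (4x4, takes a point from camera to tool coordinates, whose origin is the TCP and whose axes are the flange's). Camera axes: x right, y down, z forward; pixel columns grow to the right and rows downward; lengths in mm; the calibration is good to about 2 mm. The wrist camera is an equidistant fisheye: a pixel r from the principal point sees the ray r / f radians off the axis. A picture is of the moment at which its call begins: read the wrist's pose just before it. There is no depth.
- env.job_done(): hands the job in; it is judged then, once.
Trained networks look in a picture, given as the dict that the camera call returned (one of the last four; its "shot" number tells which), for a name from the list of things; names that differ only in an ending like _2 or _b are one class to them, and where a whole thing is asked for, a point or a joint stands for the part that bears it (a point fixed in the world has none). Each returns a list of dicts, best first, with "score" (0 to 1); they miss things now and then, are a little off and sometimes report something else, mostly with a low value. They report only what shows in the picture. A call takes as long as a camera call.
- spotter.trace(picture, query): "mask" (400x640 bool, what is visible of it) and "box" ([centre column, centre row, width, height] in pixels, round what is visible of it).
- spotter.landmark_of(picture, query): "position" ([column, row] in pixels: a listed point, or the origin of a listed thing).
The state is a dict: "time_s": time; "qpos": joint angles; "qvel": joint speeds; "effort": joint torques, N m; "ee_pos": TCP position; "ee_rot": TCP orientation; "force": force on the tool from outside, world axes, zero at the start; "torque": the same for the moment, N m; "gripper_width": finger opening in mm; "gripper_force": force on a finger pad.
Only numpy, scipy, OpenCV 4.12 (cv2) and the standard library are available. Lean on these libraries where they do the work, as an engineer would, in place of code of your own. Each camera call takes 0.05 s, during which the arm holds its last target. There are 200 camera calls.

## Task

The document chest on the desk stands ajar: bring its lid down gently onto the seal, then turn the latch lever counter-clockwise while pressing it down just as far as lets the tongue find the slot of the keep. Once the tongue has caught, ease off and keep turning while the lever climbs its cam, until it drops into the low notch and stays there with the lid held down. Do not slam or force the lid, tongue or lever, leave the other things on the desk where they are, and let go at the end.

Things in the scene. Friction and masses are not known exactly. Their poses are not given: they have to be found in the camera images.
- chest: Heavy flat document chest, fixed, painted grey: 300 (x) by 380 (y) by 120 mm high when shut. Origin: centre of its underside; its front faces -x, the lid's hinge is at the back.
- lid (a joint): Opening angle of the lid, rad: 0 = hard on the steel rim, 0.044 = just lying on the seal, 0.005 to 0.033 when latched. Hinge axis along the chest's y, at chest x +150, z 90 mm; larger raises the front edge. Lid 304 by 386 by 30 mm, grey. It is counterbalanced and stays where it is left (about 3 N at the front edge moves it).
- seal_front (a point): Black rubber seal inside the front wall, at mid-width, its top 90 mm above the desk when squeezed flat. It pushes the lid up from lid angle 0.044 down: pressed down at the lever grip, about 8 N brings the lid to 0.032, 16 N to 0.006, 18 N onto the rim. The lid must not be driven against the rim with more than 30 N.
- lid_press (a point): Point on top of the lid, 24 mm behind its front edge (chest x -130 when shut) and 115 mm to the chest's -y side of the latch: bare, good for pushing the lid shut.
- latch_axis (a point): Turning axis of the latch on top of the lid, 45 mm behind the chest's front, mid-width (chest x -105, y 0). Its z axis is the latch's axis, square to the lid.
- latch (a joint): Turn of lever and tongue about latch_axis, rad, positive = counter-clockwise from above. At 0 the lever points along the chest's yaw + 0.15 rad (to the back), the tongue along yaw + 2.16. The tongue meets the keep at about 0.49: there it goes into the slot or, with the lid too high or low, butts on the keep. By 0.7 it is caught. In the notch it reads 1.41 to 1.52; there a stop ends the turn.
- lever (a joint): Rise of the lever along latch_axis on its spindle, m: 0 on the level part of the cam, +0.006 on the crest, -0.0045 in the notch. A spring holds it down with 4 N at 0, 7 N on the crest. If the hand does not let it rise with the cam, the lid is driven down onto the rim instead.
- lever_grip (a point): Middle of the lever bar's grip, 66 mm out from latch_axis and 41 mm above the lid's top (at rise 0); its x axis is along the chest's x at latch 0 and turns with the lever. Aluminium bar 14 mm wide, 18 mm high, running from the hub (62 mm across) to 105 mm out, with an 18 mm round end.
- keep_slot (a point): Nominal middle of the keep's slot (8 mm high, 58 mm wide, open to +y), in a bracket on the chest's front. The bracket is adjustable: its slot lies up to 4 mm higher or lower than this point, so it must be felt for. The tongue, a steel bar 65 by 16 by 6 mm whose top is 9 mm above the lid, goes in; it must not push on the keep with more than 40 N.
- cam_notch (a point): Low notch in the cast cam ring of the latch, a ring 63 mm across and up to 28 mm high, fixed on the lid round latch_axis; this point is the notch's floor, 13.5 mm above the lid. The lever's lug rides on it: level to latch 0.8, rising 6 mm to 1.26, then falling straight into the notch. The lever must not be forced on it or on its stop with more than 40 N.
- mug: White mug, 80 mm across, 92 mm high, near the robot on the right. Bystander, like all below; origins under the centre.
- stapler: Black stapler, 125 by 34 by 48 mm, along the chest's +y side.
- pen_pot: Black pen pot with pens, 72 mm across, 165 mm high, to the right of the chest.
- plant: Potted plant, 100 mm across, 150 mm high, to the left of the chest.
- clock: Black digital clock, 45 by 125 by 70 mm, to the right of the chest.
- notebook: Blue notebook, 150 by 105 by 14 mm, near the robot on the left.
- tape: Roll of tape lying flat, 65 mm across, 27 mm high, by the chest's -y side.

How it is judged (in metres and radians):
On the way, in this order (a step that is already met when the one before it is completed fails the run):
1. the lid lies on its seal, the tongue not yet under the keep (value of joint lid below 0.058 rad and value of joint latch below 0.5 rad), for 0.1 s.
2. the tongue is under the keep with the seal squeezed, and the lever has climbed its cam (value of joint lid below 0.037 rad and value of joint latch above 0.9 rad and value of joint lever above 0.003 m), for 0.02 s.
At the end, for the whole second after the job is handed in: The lid is held down on its seal by the keep (joint lid under 0.037), the lever is turned into the notch (joint latch over 1.38) and has dropped there (joint lever below -0.0028), all at rest; the other things stand within 25 mm of where they were (value of joint lid below 0.037 rad and value of joint latch above 1.38 rad and value of joint lever below -0.0028 m and velocity of joint latch between -0.05 and 0.05 rad/s and velocity of joint lid between -0.05 and 0.05 rad/s); the robot touches nothing.
It fails at once if the lid is driven against the rim with more than 30 N (contact force between chest_c0 and anything else above 30 N).
It fails at once if the tongue is forced against the keep with more than 40 N (contact force between any of keep_c0, keep_c1, keep_c2 and anything else above 40 N).
It fails at once if the lever is forced on its cam or its stop with more than 40 N (contact force between lever_c0 and anything else above 40 N).
It fails at once if another thing on the desk is shifted by more than 25 mm (distance of any of mug, stapler, pen_pot, plant, clock, notebook, tape from where it was at the start of the episode above 0.025 m).
It also fails if it takes over 72 s, if anything falls off the work surface, if the arm or the gripper's body presses on something with over 40 N, if the wrist force passes 120 N, or if a joint passes its speed limit or range.

## Working session

There is one attempt and no reset: what is moved stays moved. The work goes in short steps, Python scripts to look and compute and a tool call to move; the robot and the scene stay as the last step left them, time stands still between calls to the robot, and variables do not carry over. Pictures are saved under pics/ and viewed, at most 10 in all, crops included, and the job is handed in when it is done.

Besides the shell and the picture viewer there is one more tool, called after ">>>" in YAML: its name, and indented under it one key for each argument. apply_moves: Moves the arm, as the interface text tells. Its arguments: {"type":"object","properties":{"delta_pos":{"type":"array"},"rot":{"type":"array"},"hand":{"type":"array"},"newtons":{"type":"number"}},"required":["delta_pos","rot","hand"]}

```bash
ls; mkdir -p pics; cat > h.py <<'E'
import numpy as np, cv2
from workcell import env, viewer, spotter
def ray(p,uv):
    K=np.array(p["camera_matrix"]);R=np.array(p["R"]);t=np.array(p["t"])
    d=R.T@np.linalg.inv(K)@np.array([uv[0],uv[1],1.]);return -R.T@t,d/np.linalg.norm(d)
def proj(p,X):
    c=np.array(p["R"])@np.array(X)+np.array(p["t"]);u=np.array(p["camera_matrix"])@c;return u[:2]/u[2]
def tri(obs):
    A=np.zeros((3,3));b=np.zeros(3)
    for p,uv in obs:
        o,d=ray(p,uv);P=np.eye(3)-np.outer(d,d);A+=P;b+=P@o
    X=np.linalg.solve(A,b)
    return X,[np.round(proj(p,X)-uv,1) for p,uv in obs]
E
python3 - <<'E'
from h import *
S=env.state();print({k:np.round(v,2) for k,v in S.items()},env.hold_point_z)
ps={n:viewer.grab_frame(n) for n in("scene","top","wrist")}
for n,p in ps.items(): cv2.imwrite(f"pics/{n}.png",p["pixels"][:,:,::-1])
cv2.imwrite("pics/both.png",np.vstack([cv2.resize(ps[n]["pixels"],(480,300)) for n in("scene","top")])[:,:,::-1])
for q in["chest","seal_front","lid_press","latch_axis","lever_grip","keep_slot","cam_notch","mug","stapler","pen_pot","plant","clock","notebook","tape"]:
    o=[]
    for n,p in ps.items():
        r=spotter.landmark_of(p,q)
        if r:
            print(q,n,np.round(r[0]["position"],1),round(r[0]["score"],2))
            if n!="wrist":o.append((p,np.array(r[0]["position"])))
    if len(o)==2:print("   ",tri(o))
E
```

```text
pics
{'time_s': np.float64(0.0), 'qpos': array([74.31, 18.35, 89.71, -0.  , 72.04, -1.15]), 'qvel': array([-0.03,  0.02,  0.08,  0.01, -0.13,  0.03]), 'effort': array([ -0.  , -41.25, -23.2 ,   0.07,   0.05,  -0.  ]), 'ee_pos': array([144.25, 556.1 , 213.13]), 'ee_rot': array([-179.9 ,   -0.  ,  165.46]), 'force': array([-0.46, -0.34, -0.6 ]), 'torque': array([-0.01, -0.01,  0.04]), 'gripper_force': np.float64(0.0), 'gripper_width': np.float64(91.16)} 18.8
chest top [330.9 187.5] 0.93
seal_front scene [321.8 202.4] 0.72
seal_front top [319.7 215.9] 0.91
    (array([532.34993062, -30.05336168, 109.25571206]), [array([1.5, 0.3]), array([ 1. , -1.2])])
lid_press scene [312.2 159.9] 0.78
lid_press top [363.1 217.2] 0.65
    (array([ 508.41629061, -145.79874599,  197.12060771]), [array([-1.4, -0.3]), array([-1. ,  1.3])])
latch_axis scene [314.  182.9] 0.56
lever_grip scene [291.2 185.2] 0.58
lever_grip top [329.2 174.4] 0.56
    (array([632.37468709, -49.12361043, 202.96769657]), [array([-0.6, -0.2]), array([-0.4,  0.5])])
keep_slot scene [335.6 191.7] 0.64
keep_slot top [319.9 231.7] 0.
[... 580 characters left out ...]
7] 0.93
    (array([ 444.98914143, -453.53968365,  -10.78494548]), [array([-2.1, -0.6]), array([-1.6,  2. ])])
plant scene [361.2 358.2] 0.72
plant top [188.1 166.9] 0.98
    (array([ 7.01901317e+02,  4.18171611e+02, -6.00458488e-01]), [array([-1.7, -0.3]), array([-0.9,  0.9])])
clock scene [244.1 178.3] 0.63
clock top [438.7 188.4] 0.71
    (array([ 645.34099082, -425.76125163,    9.21775422]), [array([-1.1, -0.4]), array([-0.7,  1. ])])
notebook scene [471.1 275.5] 0.88
notebook top [191.6 296. ] 0.58
notebook wrist [223.1 295. ] 0.69
    (array([280.53974683, 370.17270055,   7.75471856]), [array([-0.6, -0. ]), array([-0.4,  0.4])])
tape top [392.5 229.4] 0.65
tape wrist [ 57.4 383.3] 0.57
```

View pics/scene.png

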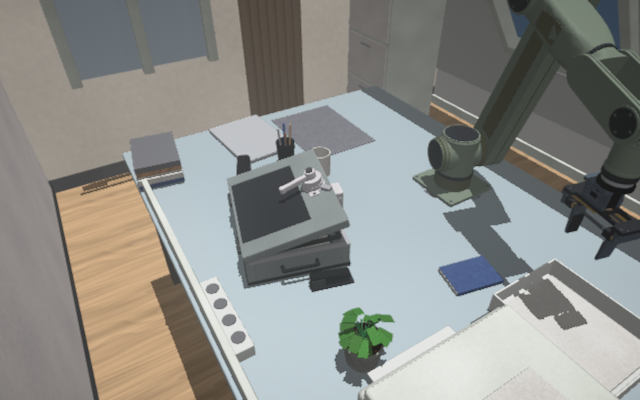

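View pics/top.png

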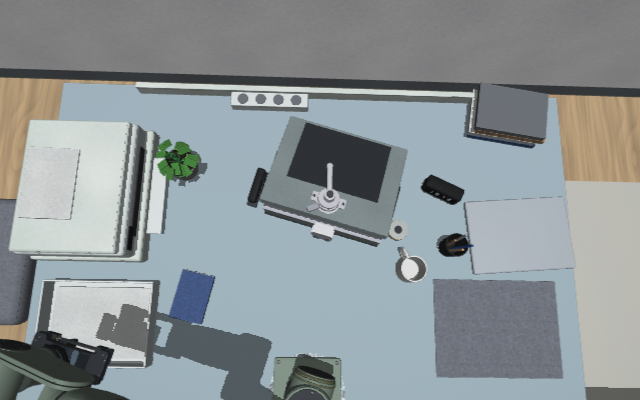

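The pictures show the chest ajar in the middle, yawed about -17°. The hub is at top (328,200), the lever end at (330,165), the keep at (322,231), and the mug and tape sit at the front right. Next I'll fit the chest pose and lid angle.

```bash
cat >> h.py <<'E'
from scipy.optimize import least_squares
def model(q,x,y,yaw,lid,latch=0.,rise=0.):
    c,s=np.cos(lid),np.sin(lid)
    L={"lid_press":(-280,-115,30),"latch_axis":(-255,0,30),
       "lever_grip":(-255+66*np.cos(.15+latch),66*np.sin(.15+latch),71+rise)}
    if q in L: a,b,h=L[q]; p=np.array([150+a*c+h*s,b,90-a*s+h*c])
    else: p=np.array({"chest":(0,0,0),"seal_front":(-143,0,90)}[q],float)
    C,S=np.cos(yaw),np.sin(yaw)
    return np.array([x+C*p[0]-S*p[1],y+S*p[0]+C*p[1],p[2]])
def wproj(p,T,X):  # T: 4x4 tool pose
    m=np.array(p["mount"]);c=np.linalg.inv(T@m)@np.append(X,1);c=c[:3];K=np.array(p["camera_matrix"])
    th=np.arctan2(np.hypot(c[0],c[1]),c[2]);ph=np.arctan2(c[1],c[0])
    return np.array([K[0,2]+K[0,0]*th*np.cos(ph),K[1,2]+K[1,1]*th*np.sin(ph)])
def toolT():
    from scipy.spatial.transform import Rotation as Ro
    S=env.state();T=np.eye(4);T[:3,:3]=Ro.from_euler("xyz",S["ee_rot"],degrees=True).as_matrix();T[:3,3]=S["ee_pos"];return T
def fit(obs,x0,latch=0.,free=4):
    x0=np.array(x0,float)
    def f(v):
        return np.concatenate([(P(model(q,*v,latch=latch))-uv) for P,q,uv in obs])
    sc=[100,100,.3,.1]
    r=least_squares(f,x0,x_scale=sc,loss="soft_l1",f_scale=2.)
    return r.x,f(r.x).reshape(-1,2)
def observe(views=("scene","top","wrist"),names=("chest","seal_front","lid_press","latch_axis","lever_grip")):
    o=[]
    for n in views:
        T=toolT();p=viewer.grab_frame(n)
        cv2.imwrite(f"pics/{n}_{int(env.state()['time_s']*100)}.png",p["pixels"][:,:,::-1])
        P=(lambda X,p=p,T=T:wproj(p,T,X)) if n=="wrist" else (lambda X,p=p:proj(p,X))
        for q in names:
            r=spotter.landmark_of(p,q)
            if r and r[0]["score"]>.4:o.append((P,q,np.array(r[0]["position"])));print(n,q,np.round(r[0]["position"]),round(r[0]["score"],2))
    return o
E
python3 - <<'E'
from h import *
o=observe(("scene","top"))
v,e=fit(o,[650,-60,-.29,.27]);print(v,np.round(e,1).tolist())
for q in("lid_press","latch_axis","lever_grip"):print(q,model(q,*v).round(),model(q,*v[:3],.044).round())
E
```

```text
scene seal_front [324. 202.] 0.57
scene lid_press [311. 162.] 0.62
scene latch_axis [313. 185.] 0.81
scene lever_grip [292. 184.] 0.79
top chest [331. 189.] 0.84
top seal_front [323. 219.] 0.82
top lid_press [363. 219.] 0.96
top latch_axis [327. 201.] 0.88
top lever_grip [329. 173.] 0.61
[ 6.48875482e+02 -6.69273244e+01 -2.34476129e-01  2.28953569e-01] [[4.6, 3.1], [-1.7, 0.6], [-0.6, 0.0], [-2.1, 0.4], [-0.1, -2.5], [-1.4, 4.1], [1.0, 0.3], [0.1, 0.2], [0.7, 1.7]]
lid_press [ 509. -152.  183.] [ 497. -149.  132.]
latch_axis [560. -46. 177.] [548. -43. 131.]
lever_grip [633. -53. 202.] [616. -49. 169.]
```

>>> apply_moves:
  delta_pos:
    - [0.5,-1,0.5]
    - [0.5,-1,0.5]
    - [0.5,-1,0.5]
    - [0.5,-1,0.5]
    - [0.5,-1,0.5]
  rot:
    - [0,0,-0.336]
    - [0,0,-0.336]
    - [0,0,-0.336]
    - [0,0,-0.336]
    - [0,0,-0.336]
  hand: [0.3,0.3,0.3,0.3,0.3]

```text
time_s: 3.27
ee_pos: [206.1, 434.4, 276.8]
ee_rot: [179.7, 0.0, 136.2]
force: [0.2, 0.4, -0.4]
gripper_width: 60.8
gripper_force: 0.0
```

>>> apply_moves:
  delta_pos:
    - [0.5,-1,0.5]
    - [0.5,-1,0.5]
    - [0.5,-1,0.5]
    - [0.5,-1,0.5]
    - [0.5,-1,0.5]
  rot:
    - [0,0,-0.336]
    - [0,0,-0.336]
    - [0,0,-0.336]
    - [0,0,-0.336]
    - [0,0,-0.336]
  hand: [0,0,0,0,0]

```text
time_s: 3.68
ee_pos: [266.0, 315.3, 336.1]
ee_rot: [179.7, -0.1, 107.4]
force: [-0.2, 1.1, 0.3]
gripper_width: 27.4
gripper_force: 0.0
```

>>> apply_moves:
  delta_pos:
    - [0.5,-1,0.3]
    - [0.5,-1,0.3]
    - [0.5,-1,0.3]
    - [0.5,-1,0.3]
    - [0.5,-1,0.3]
  rot:
    - [0,0,-0.336]
    - [0,0,-0.336]
    - [0,0,-0.336]
    - [0,0,-0.336]
    - [0,0,-0.336]
  hand: [0,0,0,0,0]

```text
time_s: 4.1
ee_pos: [325.8, 195.9, 370.3]
ee_rot: [179.9, -0.0, 78.6]
force: [-0.5, 1.0, 0.8]
gripper_width: 0.1
gripper_force: 0.0
```

>>> apply_moves:
  delta_pos:
    - [0.5,-1,0]
    - [0.5,-1,0]
    - [0.5,-1,0]
    - [0.5,-1,0]
    - [0.5,-1,0]
  rot:
    - [0,0,-0.336]
    - [0,0,-0.336]
    - [0,0,-0.336]
    - [0,0,-0.336]
    - [0,0,-0.336]
  hand: [0,0,0,0,0]

```text
time_s: 4.52
ee_pos: [385.5, 76.3, 368.6]
ee_rot: [-179.9, 0.1, 49.9]
force: [-0.5, 0.3, -0.5]
gripper_width: 0.5
gripper_force: 0.0
```

>>> apply_moves:
  delta_pos:
    - [0.5,-1,0]
    - [0.5,-1,0]
    - [0.5,-1,0]
    - [0.5,-1,0]
    - [0.5,-1,0]
  rot:
    - [0,0,-0.336]
    - [0,0,-0.336]
    - [0,0,-0.336]
    - [0,0,-0.336]
    - [0,0,-0.336]
  hand: [0,0,0,0,0]

```text
time_s: 4.93
ee_pos: [445.8, -43.1, 368.4]
ee_rot: [-179.9, 0.1, 21.2]
force: [-0.5, 0.7, -0.0]
gripper_width: 0.5
gripper_force: 0.0
```

>>> apply_moves:
  delta_pos:
    - [0.4,-0.9,0]
    - [0.4,-0.9,0]
    - [0.4,-0.9,0]
    - [0.4,-0.9,0]
    - [0.4,-0.9,0]
  rot:
    - [0,0,-0.336]
    - [0,0,-0.336]
    - [0,0,-0.336]
    - [0,0,-0.336]
    - [0,0,-0.336]
  hand: [0,0,0,0,0]

```text
time_s: 5.35
ee_pos: [493.3, -149.7, 368.7]
ee_rot: [-179.9, 0.1, -7.5]
force: [-0.3, 0.3, -0.2]
gripper_width: 0.6
gripper_force: 0.0
```

```bash
python3 - <<'E'
from h import *
o=observe()
v,e=fit(o,[649,-67,-.234,.229]);print(v,np.round(e,1).tolist())
for q in("lid_press","latch_axis","lever_grip"):print(q,model(q,*v).round(),model(q,*v[:3],.044).round())
S=env.state();print(S["time_s"],S["ee_pos"].round(1) if hasattr(S["ee_pos"],"round") else S["ee_pos"],S["ee_rot"],S["qpos"],S["force"])
E
```

```text
scene seal_front [325. 201.] 0.75
scene lid_press [315. 160.] 0.86
scene lever_grip [288. 185.] 0.83
top chest [333. 190.] 0.87
top seal_front [322. 218.] 0.82
top lid_press [367. 218.] 0.89
top latch_axis [329. 203.] 0.96
top lever_grip [330. 175.] 0.95
wrist chest [257.  79.] 0.95
wrist lid_press [316. 175.] 0.88
wrist latch_axis [225. 140.] 0.96
wrist lever_grip [210.  78.] 0.89
[ 6.46084955e+02 -6.79574996e+01 -2.43553876e-01  2.40483055e-01] [[4.7, 3.1], [-4.7, 1.3], [1.5, -0.8], [-1.7, -3.2], [-0.3, 6.3], [-3.0, 2.1], [-2.0, -1.4], [0.3, 0.1], [1.8, 2.8], [0.5, -4.4], [-1.1, 0.6], [4.3, -0.7]]
lid_press [ 507. -152.  186.] [ 494. -149.  132.]
latch_axis [558. -46. 180.] [546. -43. 131.]
lever_grip [632. -54. 204.] [613. -50. 169.]
6.25 [ 492.4 -151.5  369.9] [ 1.79995858e+02  2.82901169e-03 -7.80824689e+00] [-1.83779065e+01  9.50106676e+00  7.95617816e+01 -4.59079572e-03
  9.09391730e+01  7.94302651e+01] [0.35381295 0.13401593 0.22859685]
```

>>> apply_moves:
  delta_pos:
    - [0.05,0,-0.3]
    - [0.08,0,-0.6]
    - [0.1,0,-0.9]
    - [0.1,0,-1]
    - [0.1,0,-1]
  rot:
    - [0,0,0]
    - [0,0,0]
    - [0,0,0]
    - [0,0,0]
    - [0,0,0]
  hand: [0,0,0,0,0]

```text
time_s: 6.67
ee_pos: [502.2, -150.7, 246.1]
ee_rot: [-179.9, 0.5, -7.8]
force: [-0.7, 0.1, 0.7]
gripper_width: 0.4
gripper_force: 0.0
```

>>> apply_moves:
  delta_pos:
    - [0,0,-0.15]
    - [0,0,-0.25]
    - [0,0,-0.33]
    - [0,0,-0.38]
    - [0,0,-0.42]
    - [0,0,-0.46]
    - [0,0,-0.5]
    - [0,0,-0.54]
    - [0,0,-0.56]
    - [0,0,-0.58]
  rot:
    - [0,0,0]
    - [0,0,0]
    - [0,0,0]
    - [0,0,0]
    - [0,0,0]
    - [0,0,0]
    - [0,0,0]
    - [0,0,0]
    - [0,0,0]
    - [0,0,0]
  hand: [0,0,0,0,0,0,0,0,0,0]

```text
time_s: 7.5
ee_pos: [504.3, -151.4, 180.5]
ee_rot: [180.0, 0.0, -7.8]
force: [-0.3, -0.3, 2.7]
gripper_width: 0.1
gripper_force: 1.1
```

>>> apply_moves:
  delta_pos:
    - [-0.01,0,-0.03]
    - [-0.01,0,-0.06]
    - [-0.02,0,-0.09]
    - [-0.03,0,-0.12]
    - [-0.03,0,-0.15]
    - [-0.04,0,-0.18]
    - [-0.05,0,-0.21]
    - [-0.05,0,-0.24]
    - [-0.06,0,-0.26]
    - [-0.06,0,-0.28]
  rot:
    - [0,0,0]
    - [0,0,0]
    - [0,0,0]
    - [0,0,0]
    - [0,0,0]
    - [0,0,0]
    - [0,0,0]
    - [0,0,0]
    - [0,0,0]
    - [0,0,0]
  hand: [0,0,0,0,0,0,0,0,0,0]

```text
time_s: 8.33
ee_pos: [497.0, -151.4, 146.5]
ee_rot: [180.0, 0.0, -7.8]
force: [-0.4, 1.8, 2.3]
gripper_width: 0.3
gripper_force: 1.2
```

>>> apply_moves:
  delta_pos:
    - [0,0,-0.02]
    - [0,0,-0.04]
    - [-0.01,0,-0.06]
    - [-0.01,0,-0.07]
    - [-0.01,0,-0.08]
  rot:
    - [0,0,0]
    - [0,0,0]
    - [0,0,0]
    - [0,0,0]
    - [0,0,0]
  hand: [0,0,0,0,0]

```text
time_s: 8.75
ee_pos: [495.9, -151.4, 137.0]
ee_rot: [180.0, 0.0, -7.8]
force: [-0.9, 1.6, 2.4]
gripper_width: 0.4
gripper_force: 1.2
```

>>> apply_moves:
  delta_pos:
    - [0,0,-0.01]
    - [0,0,-0.02]
    - [0,0,-0.03]
    - [0,0,-0.035]
    - [0,0,-0.035]
  rot:
    - [0,0,0]
    - [0,0,0]
    - [0,0,0]
    - [0,0,0]
    - [0,0,0]
  hand: [0,0,0,0,0]

```text
time_s: 9.17
ee_pos: [495.7, -151.5, 132.8]
ee_rot: [180.0, 0.0, -7.8]
force: [-0.2, -0.5, 1.5]
gripper_width: 0.3
gripper_force: 0.6
```

>>> apply_moves:
  delta_pos:
    - [0,0,-0.01]
    - [0,0,-0.01]
    - [0,0,-0.01]
  rot:
    - [0,0,0]
    - [0,0,0]
    - [0,0,0]
  hand: [0,0,0]

```text
time_s: 9.42
ee_pos: [495.9, -151.5, 131.8]
ee_rot: [180.0, 0.0, -7.8]
force: [-2.8, 0.1, 2.2]
gripper_width: 0.5
gripper_force: 1.3
```

>>> apply_moves:
  delta_pos:
    - [0,0,-0.01]
    - [0,0,-0.02]
    - [0,0,-0.02]
    - [0,0,-0.02]
  rot:
    - [0,0,0]
    - [0,0,0]
    - [0,0,0]
    - [0,0,0]
  hand: [0,0,0,0]

```text
time_s: 9.75
ee_pos: [495.6, -151.4, 129.3]
ee_rot: [180.0, 0.1, -7.8]
force: [-2.9, -0.5, 4.0]
gripper_width: 0.6
gripper_force: 2.1
```

>>> apply_moves:
  delta_pos:
    - [0,0,0.2]
    - [0,0,0.5]
    - [0,0,0.8]
    - [0,0,1]
    - [0,0,1]
  rot:
    - [0,0,0]
    - [0,0,0]
    - [0,0,0]
    - [0,0,0]
    - [0,0,0]
  hand: [0,0,0,0.2,0.4]

```text
time_s: 10.17
ee_pos: [499.6, -152.5, 254.9]
ee_rot: [179.9, -0.7, -7.8]
force: [1.2, -0.3, 0.5]
gripper_width: 11.0
gripper_force: 0.0
```

>>> apply_moves:
  delta_pos:
    - [0.3,0.3,0.1]
    - [0.6,0.6,0.2]
    - [0.8,0.7,0.3]
    - [0.9,0.8,0.3]
    - [0.9,0.8,0.3]
    - [0.9,0.8,0.3]
  rot:
    - [0,0,0]
    - [0,0,0]
    - [0,0,0]
    - [0,0,0]
    - [0,0,0]
    - [0,0,0]
  hand: [0.5,0.5,0.5,0.5,0.5,0.5]

```text
time_s: 10.67
ee_pos: [604.8, -54.6, 283.7]
ee_rot: [180.0, 0.1, -7.7]
force: [-0.2, 0.1, -0.4]
gripper_width: 45.6
gripper_force: 0.0
```

```bash
python3 - <<'E'
from h import *
o=observe()
v,e=fit(o,[646,-68,-.243,.044]);print(v,np.round(e,1).tolist())
for q in("lid_press","latch_axis","lever_grip"):print(q,model(q,*v).round(),model(q,*v[:3],.044).round())
S=env.state();print(S["time_s"],S["ee_pos"],S["ee_rot"],S["qpos"],S["force"])
E
ls pics
```

```text
scene chest [286. 231.] 0.88
scene seal_front [323. 205.] 0.65
scene lid_press [320. 173.] 0.84
scene latch_axis [317. 196.] 0.9
scene lever_grip [298. 191.] 0.59
top chest [331. 191.] 0.7
top lid_press [360. 227.] 0.9
top lever_grip [328. 182.] 0.61
wrist chest [323. 139.] 0.96
wrist lever_grip [306. 186.] 0.59
[ 6.46711030e+02 -6.72144751e+01 -2.96619290e-01  7.46381975e-02] [[1.3, 3.6], [7.1, 0.8], [-3.0, 0.2], [0.7, -0.5], [-2.0, 0.5], [0.8, -4.2], [-1.8, 0.4], [-0.0, 0.8], [-1.1, 0.2], [1.9, 0.1]]
lid_press [ 492. -140.  141.] [ 490. -140.  132.]
latch_axis [549. -37. 139.] [548. -37. 131.]
lever_grip [617. -48. 175.] [615. -47. 169.]
11.5667 [603.99793453 -55.39105349 285.35540003] [ 1.79994906e+02  2.13453057e-03 -7.80331964e+00] [-6.32340660e+00  1.93376156e+01  7.79224310e+01 -5.07763438e-03
  8.27422188e+01  9.14805545e+01] [-0.45027417 -0.23531795  0.45618025]
both.png
scene.png
scene_1071.png
scene_229.png
scene_540.png
top.png
top_1101.png
top_260.png
top_570.png
wrist.png
wrist_1131.png
wrist_600.png
```

```bash
python3 - <<'E'
from h import *
im=cv2.imread("pics/wrist_1131.png")
cv2.imwrite("pics/w2.png",cv2.resize(im,(800,500)))
E
```

```text
(no output)
```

View pics/w2.png

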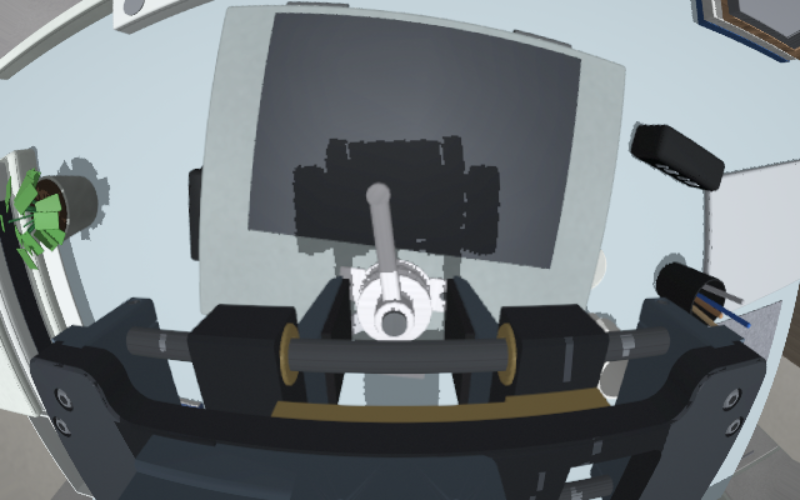

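The wrist view shows the lid shut. The hub is at about (395,320), the lever's round end at (378,193), and the lid's back corners at (228,8) and (625,65), in 800-px scale. I'll refine the yaw from these.

```bash
cat >> h.py <<'E'
def wray(p,T,uv):
    K=np.array(p["camera_matrix"]);d=(np.array(uv)-K[:2,2])/[K[0,0],K[1,1]];th=np.hypot(*d)
    c=np.array([*(d/th*np.sin(th)),np.cos(th)]);M=T@np.array(p["mount"]);return M[:3,3],M[:3,:3]@c
def onz(p,T,uv,z):
    o,d=wray(p,T,uv);return o+d*(z-o[2])/d[2]
E
python3 - <<'E'
from h import *
T=toolT();p=viewer.grab_frame("wrist")
A=onz(p,T,np.array([228,8])/1.25,120);B=onz(p,T,np.array([625,65])/1.25,120)
print("corners",A,B,np.linalg.norm(A-B),"yaw",np.arctan2(*(A-B)[:2])*-1, "mid",(A+B)/2)
E_=onz(p,T,np.array([378,193])/1.25,131+66*.044*-1-1+47);print("lever end",E_)
H=onz(p,T,np.array([395,320])/1.25,131+52);print("hub",H,np.degrees(np.arctan2(*(E_-H)[1::-1])),np.linalg.norm((E_-H)[:2]))
for v in([646.7,-67.2,-.2966,.044],[646,-68,-.2435,.044],[646,-68,-.27,.044]):
    print([np.round(1.25*wproj(p,T,model(q,*v))) for q in("latch_axis","lever_grip")])
m=spotter.trace(p,"lever_grip")
if m:
    k=m[0]["mask"];r,c=np.nonzero(k);print(m[0]["score"],m[0]["box"])
    for row in range(140,260,8):
        cc=c[r==row]
        if len(cc):print(row,cc.min(),cc.max())
E
```

```text
corners [841.06126193  71.16706542 120.        ] [ 742.35002769 -296.63572559  120.        ] 380.8185930849584 yaw -0.262202108010426 mid [ 791.70564481 -112.73433008  120.        ]
lever end [647.68506729 -46.8965965  174.096     ]
hub [549.03308462 -45.8294418  183.        ] -0.6197653021122403 98.65775440565105
[array([386., 298.]), array([385., 235.])]
[array([393., 299.]), array([388., 236.])]
[array([390., 299.]), array([387., 236.])]
0.72 [314.2, 209.3, 63.1, 128.7]
148 296 309
156 293 311
164 297 311
172 297 312
180 298 313
188 299 314
196 300 315
204 301 316
212 302 318
220 304 323
228 293 337
236 288 343
244 286 344
252 287 344
```

>>> apply_moves:
  delta_pos:
    - [0.05,0.04,-0.2]
    - [0.1,0.08,-0.5]
    - [0.11,0.08,-0.7]
    - [0.11,0.08,-0.85]
    - [0.11,0.08,-0.95]
    - [0.11,0.08,-1.0]
    - [0.11,0.08,-1.0]
  rot:
    - [0,0,0.04]
    - [0,0,0.083]
    - [0,0,0.083]
    - [0,0,0.083]
    - [0,0,0.083]
    - [0,0,0.083]
    - [0,0,0.083]
  hand: [0.5,0.5,0.5,0.5,0.5,0.5,0.5]

```text
time_s: 12.25
ee_pos: [616.4, -45.7, 163.9]
ee_rot: [-180.0, 0.2, -0.7]
force: [0.3, 0.4, 0.7]
gripper_width: 45.3
gripper_force: 0.0
```

>>> apply_moves:
  delta_pos:
    - [0,0,-0.05]
    - [0,0,-0.1]
    - [0,0,-0.1]
    - [0,0,-0.1]
  rot:
    - [0,0,0]
    - [0,0,0]
    - [0,0,0]
    - [0,0,0]
  hand: [0.5,0.5,0.5,0.5]

```text
time_s: 12.58
ee_pos: [617.2, -45.8, 153.6]
ee_rot: [180.0, -0.0, -0.7]
force: [-0.2, -0.5, 0.3]
gripper_width: 45.8
gripper_force: 0.0
```

```bash
python3 - <<'E'
from h import *
S=env.state();print(S["ee_pos"],S["ee_rot"])
T=toolT();p=viewer.grab_frame("wrist");im=p["pixels"][:,:,::-1].copy()
a=np.vstack([im[100:350,160:480]]);cv2.imwrite("pics/w3.png",cv2.resize(a,(640,500)))
E
```

```text
[617.18229729 -45.8188538  153.56193559] [ 1.79993930e+02 -1.09009380e-02 -6.70164847e-01]
```

View pics/w3.png

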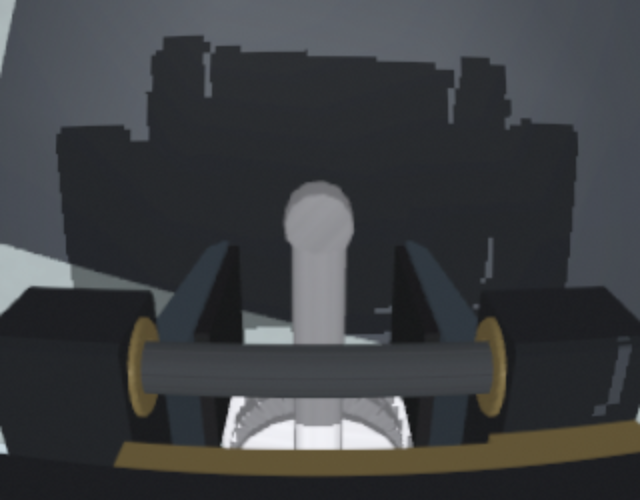

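The lever sits centred and aligned between the fingers. Grip it.

>>> apply_moves:
  delta_pos:
    - [0,0,0]
    - [0,0,0]
    - [0,0,0]
    - [0,0,0]
    - [0,0,0]
    - [0,0,0]
    - [0,0,0]
  rot:
    - [0,0,0]
    - [0,0,0]
    - [0,0,0]
    - [0,0,0]
    - [0,0,0]
    - [0,0,0]
    - [0,0,0]
  hand: [0.3,0.12,0.12,0.1,0.1,0.1,0.1]
  newtons: 22

```text
time_s: 13.22
ee_pos: [617.2, -45.9, 153.4]
ee_rot: [180.0, -0.0, -0.7]
force: [0.0, -1.5, 0.3]
gripper_width: 13.7
gripper_force: 22.0
```

>>> apply_moves:
  delta_pos:
    - [0,0.028,0]
    - [-0.002,0.057,0]
    - [-0.005,0.085,0]
    - [-0.01,0.112,0.001]
    - [-0.016,0.14,0.002]
    - [-0.016,0.14,0.002]
  rot:
    - [0,0,0.0333]
    - [0,0,0.0667]
    - [0,0,0.1]
    - [0,0,0.1333]
    - [0,0,0.1667]
    - [0,0,0.1667]
  hand: [0.1,0.1,0.1,0.1,0.1,0.1]

```text
time_s: 13.72
ee_pos: [615.3, -28.9, 153.7]
ee_rot: [180.0, -0.0, 13.7]
force: [-0.0, -1.7, -0.3]
gripper_width: 14.0
gripper_force: 22.0
```

```bash
cat >> h.py <<'E'
def arc(ths,A,cur,r=68,lid=.02,yaw=-.262,lift=lambda L:0):
    """cur: world lever angle now; prints moves per turn th (rad)"""
    f=lambda a:np.array([A[0]+r*np.cos(a),A[1]+r*np.sin(a),-r*lid*np.cos(a-yaw)+lift(a-yaw-.15)])
    for t in ths:print(round(t,3),np.round((f(cur+t)-f(cur))/120,4).tolist(),"rz",round(t/1.5,4),"latch",round(cur+t-yaw-.15,3))
E
python3 - <<'E'
from h import *
S=env.state();print(S["ee_pos"],S["ee_rot"],S["force"],S["torque"])
T=toolT()
o=observe(("scene","top"))
E
```

```text
[615.29940256 -28.90998496 153.67514317] [ 1.79970665e+02 -1.23653431e-02  1.37461693e+01] [-0.00739498 -1.71875414 -0.34224552] [0.04991928 0.02548151 0.23274636]
scene chest [287. 233.] 0.75
scene seal_front [325. 205.] 0.69
scene lid_press [315. 173.] 0.66
scene latch_axis [319. 193.] 0.58
scene lever_grip [300. 194.] 0.58
top chest [331. 189.] 0.82
top lid_press [361. 224.] 0.71
top latch_axis [361. 224.] 0.42
```

>>> apply_moves:
  delta_pos:
    - [0,0,-0.005]
    - [0,0,-0.01]
    - [0,0,-0.015]
    - [0,0,-0.015]
  rot:
    - [0,0,0]
    - [0,0,0]
    - [0,0,0]
    - [0,0,0]
  hand: [0.1,0.1,0.1,0.1]

```text
time_s: 14.65
ee_pos: [615.1, -29.0, 152.1]
ee_rot: [180.0, 0.0, 13.7]
force: [-1.1, -1.6, 3.2]
gripper_width: 13.9
gripper_force: 22.0
```

>>> apply_moves:
  delta_pos:
    - [0,0,-0.005]
    - [0,0,-0.01]
    - [0,0,-0.01]
    - [0,0,-0.01]
  rot:
    - [0,0,0]
    - [0,0,0]
    - [0,0,0]
    - [0,0,0]
  hand: [0.1,0.1,0.1,0.1]

```text
time_s: 14.98
ee_pos: [614.9, -28.9, 151.0]
ee_rot: [-180.0, 0.0, 13.7]
force: [-2.7, -0.9, 5.2]
gripper_width: 13.9
gripper_force: 22.0
```

>>> apply_moves:
  delta_pos:
    - [-0.006,0.001,-0.005]
    - [-0.01,0.003,-0.01]
    - [-0.012,0.003,-0.015]
    - [-0.012,0.003,-0.015]
  rot:
    - [0,0,0]
    - [0,0,0]
    - [0,0,0]
    - [0,0,0]
  hand: [0.1,0.1,0.1,0.1]

```text
time_s: 15.32
ee_pos: [614.6, -28.8, 149.9]
ee_rot: [179.9, -0.1, 13.7]
force: [-1.8, -2.1, 6.9]
gripper_width: 14.0
gripper_force: 22.0
```

```bash
python3 - <<'E'
from h import *
S=env.state();print(S["ee_pos"],S["ee_rot"],S["force"],S["torque"])
arc([.05,.1,.15,.2],(549.2,-45.1),.24,lid=.03)
E
```

```text
[614.59317177 -28.78641352 149.9125232 ] [ 1.79936452e+02 -1.38964564e-01  1.36633663e+01] [-1.76991352 -2.0790126   6.91307223] [0.05296189 0.20822312 0.11169855]
0.05 [-0.0074, 0.0273, 0.0004] rz 0.0333 latch 0.402
0.1 [-0.0162, 0.0543, 0.0009] rz 0.0667 latch 0.452
0.15 [-0.0263, 0.0807, 0.0014] rz 0.1 latch 0.502
0.2 [-0.0377, 0.1067, 0.0019] rz 0.1333 latch 0.552
```

>>> apply_moves:
  delta_pos:
    - [-0.002,0,-0.004]
    - [-0.009,0.0273,-0.004]
    - [-0.018,0.0543,-0.004]
    - [-0.018,0.0543,-0.004]
  rot:
    - [0,0,0]
    - [0,0,0.0333]
    - [0,0,0.0667]
    - [0,0,0.0667]
  hand: [0.1,0.1,0.1,0.1]

```text
time_s: 15.65
ee_pos: [612.6, -22.1, 149.7]
ee_rot: [179.9, -0.2, 19.5]
force: [-0.0, -1.6, 7.2]
gripper_width: 14.0
gripper_force: 22.0
```

>>> apply_moves:
  delta_pos:
    - [-0.005,0.0138,0]
    - [-0.01,0.0264,0.0005]
    - [-0.01,0.0264,0.0005]
  rot:
    - [0,0,0.0167]
    - [0,0,0.0333]
    - [0,0,0.0333]
  hand: [0.1,0.1,0.1]

```text
time_s: 15.9
ee_pos: [612.1, -20.4, 149.8]
ee_rot: [179.7, -0.2, 22.2]
force: [0.9, -3.9, 6.7]
gripper_width: 14.1
gripper_force: 22.3
```

>>> apply_moves:
  delta_pos:
    - [-0.003,0.007,0]
    - [-0.003,0.007,0]
    - [-0.003,0.007,0]
  rot:
    - [0,0,0.009]
    - [0,0,0.009]
    - [0,0,0.009]
  hand: [0.1,0.1,0.1]

```text
time_s: 16.15
ee_pos: [612.0, -20.1, 149.8]
ee_rot: [179.7, -0.2, 22.9]
force: [1.2, -6.9, 6.4]
gripper_width: 14.3
gripper_force: 22.4
```

```bash
python3 - <<'E'
from h import *
S=env.state();print(S["ee_pos"],S["ee_rot"],S["force"],S["torque"])
E
```

```text
[611.99218406 -20.14654036 149.84861818] [179.69931667  -0.2012313   22.89429475] [ 1.15411421 -6.88365599  6.41787426] [-1.04433448 -0.15059894 -0.74718241]
```

>>> apply_moves:
  delta_pos:
    - [0,0,0]
    - [-0.001,0,-0.004]
    - [-0.002,0,-0.006]
    - [-0.003,0.001,-0.008]
    - [-0.004,0.001,-0.01]
    - [-0.004,0.001,-0.01]
  rot:
    - [0,0,-0.01]
    - [0,0,-0.01]
    - [0,0,-0.01]
    - [0,0,-0.01]
    - [0,0,-0.01]
    - [0,0,-0.01]
  hand: [0.1,0.1,0.1,0.1,0.1,0.1]

```text
time_s: 16.65
ee_pos: [612.1, -20.3, 149.5]
ee_rot: [179.6, -0.3, 22.1]
force: [2.2, -6.8, 8.8]
gripper_width: 14.3
gripper_force: 22.1
```

```bash
python3 - <<'E'
from h import *
S=env.state();print(S["ee_pos"],S["ee_rot"],S["force"],S["torque"])
E
```

```text
[612.09540234 -20.25303984 149.50066311] [179.64179913  -0.28953608  22.06243436] [ 2.19246365 -6.81648705  8.7646534 ] [-1.0169927  -0.09546842 -0.64765275]
```

>>> apply_moves:
  delta_pos:
    - [0.007,-0.018,0]
    - [0.007,-0.018,0]
    - [0.005,-0.018,-0.003]
    - [0.005,-0.018,-0.003]
  rot:
    - [0,0,-0.015]
    - [0,0,-0.015]
    - [0,0,-0.015]
    - [0,0,-0.015]
  hand: [0.1,0.1,0.1,0.1]

```text
time_s: 16.98
ee_pos: [612.3, -21.2, 149.2]
ee_rot: [179.8, -0.3, 20.8]
force: [0.4, -3.3, 9.4]
gripper_width: 13.8
gripper_force: 22.0
```

```bash
python3 - <<'E'
from h import *
S=env.state();print(S["ee_pos"],S["ee_rot"],S["force"],S["torque"])
E
```

```text
[612.32071999 -21.15176562 149.24956365] [179.77939208  -0.29878668  20.7934918 ] [ 0.42956689 -3.31320205  9.42183794] [-0.46534337  0.09990983 -0.41084039]
```

>>> apply_moves:
  delta_pos:
    - [-0.005,0.018,0]
    - [-0.007,0.022,0]
    - [-0.007,0.022,0]
    - [-0.007,0.022,0]
  rot:
    - [0,0,0.015]
    - [0,0,0.015]
    - [0,0,0.015]
    - [0,0,0.015]
  hand: [0.1,0.1,0.1,0.1]

```text
time_s: 17.32
ee_pos: [612.0, -20.2, 149.3]
ee_rot: [179.6, -0.3, 22.1]
force: [2.4, -7.6, 9.9]
gripper_width: 14.0
gripper_force: 22.1
```

>>> apply_moves:
  delta_pos:
    - [0.007,-0.03,0]
    - [0.007,-0.03,0]
    - [0.004,-0.03,-0.008]
    - [0.004,-0.03,-0.008]
    - [0.004,-0.03,-0.008]
  rot:
    - [0,0,-0.025]
    - [0,0,-0.025]
    - [0,0,-0.025]
    - [0,0,-0.025]
    - [0,0,-0.025]
  hand: [0.1,0.1,0.1,0.1,0.1]

```text
time_s: 17.73
ee_pos: [612.3, -21.8, 148.4]
ee_rot: [179.8, -0.4, 20.0]
force: [0.2, -3.3, 11.5]
gripper_width: 13.7
gripper_force: 22.0
```

>>> apply_moves:
  delta_pos:
    - [-0.004,0.015,0]
    - [-0.008,0.03,0]
    - [-0.008,0.03,0]
    - [-0.008,0.03,0]
  rot:
    - [0,0,0.012]
    - [0,0,0.025]
    - [0,0,0.025]
    - [0,0,0.025]
  hand: [0.1,0.1,0.1,0.1]

```text
time_s: 18.07
ee_pos: [611.8, -20.1, 148.5]
ee_rot: [179.6, -0.3, 22.1]
force: [2.3, -6.5, 9.1]
gripper_width: 13.9
gripper_force: 22.2
```

>>> apply_moves:
  delta_pos:
    - [0.006,-0.03,0]
    - [0.006,-0.03,0]
    - [0.002,-0.03,-0.008]
    - [0.002,-0.03,-0.008]
    - [0.002,-0.03,-0.008]
  rot:
    - [0,0,-0.025]
    - [0,0,-0.025]
    - [0,0,-0.025]
    - [0,0,-0.025]
    - [0,0,-0.025]
  hand: [0.1,0.1,0.1,0.1,0.1]

```text
time_s: 18.48
ee_pos: [612.1, -21.7, 147.7]
ee_rot: [179.8, -0.4, 20.0]
force: [0.9, -2.2, 10.9]
gripper_width: 14.0
gripper_force: 22.0
```

>>> apply_moves:
  delta_pos:
    - [-0.004,0.015,0]
    - [-0.008,0.03,0]
    - [-0.008,0.03,0]
    - [-0.008,0.03,0]
  rot:
    - [0,0,0.012]
    - [0,0,0.025]
    - [0,0,0.025]
    - [0,0,0.025]
  hand: [0.1,0.1,0.1,0.1]

```text
time_s: 18.82
ee_pos: [611.6, -20.1, 147.8]
ee_rot: [179.5, -0.4, 22.1]
force: [1.6, -7.8, 9.3]
gripper_width: 14.3
gripper_force: 22.2
```

>>> apply_moves:
  delta_pos:
    - [0.006,-0.03,0]
    - [0.006,-0.03,0]
    - [0.002,-0.03,-0.008]
    - [0.002,-0.03,-0.008]
    - [0.002,-0.03,-0.008]
  rot:
    - [0,0,-0.025]
    - [0,0,-0.025]
    - [0,0,-0.025]
    - [0,0,-0.025]
    - [0,0,-0.025]
  hand: [0.1,0.1,0.1,0.1,0.1]

```text
time_s: 19.23
ee_pos: [611.9, -21.7, 147.1]
ee_rot: [179.7, -0.5, 20.0]
force: [2.0, -1.7, 11.5]
gripper_width: 13.8
gripper_force: 22.0
```

>>> apply_moves:
  delta_pos:
    - [-0.004,0.015,0]
    - [-0.008,0.03,0]
    - [-0.008,0.03,0]
    - [-0.008,0.03,0]
  rot:
    - [0,0,0.012]
    - [0,0,0.025]
    - [0,0,0.025]
    - [0,0,0.025]
  hand: [0.1,0.1,0.1,0.1]

```text
time_s: 19.57
ee_pos: [611.5, -20.0, 147.2]
ee_rot: [179.5, -0.5, 22.1]
force: [3.1, -6.9, 11.8]
gripper_width: 14.2
gripper_force: 22.2
```

>>> apply_moves:
  delta_pos:
    - [0.006,-0.03,0]
    - [0.006,-0.03,0]
    - [0.002,-0.03,-0.007]
    - [0.002,-0.03,-0.007]
    - [0.002,-0.03,-0.007]
  rot:
    - [0,0,-0.025]
    - [0,0,-0.025]
    - [0,0,-0.025]
    - [0,0,-0.025]
    - [0,0,-0.025]
  hand: [0.1,0.1,0.1,0.1,0.1]

```text
time_s: 19.98
ee_pos: [611.8, -21.6, 146.6]
ee_rot: [179.7, -0.6, 20.0]
force: [3.4, -2.4, 12.3]
gripper_width: 14.0
gripper_force: 22.0
```

>>> apply_moves:
  delta_pos:
    - [-0.004,0.015,0]
    - [-0.008,0.03,0]
    - [-0.008,0.03,0]
    - [-0.008,0.03,0]
  rot:
    - [0,0,0.012]
    - [0,0,0.025]
    - [0,0,0.025]
    - [0,0,0.025]
  hand: [0.1,0.1,0.1,0.1]

```text
time_s: 20.32
ee_pos: [611.3, -19.9, 146.6]
ee_rot: [179.5, -0.6, 22.1]
force: [3.5, -6.9, 12.1]
gripper_width: 13.9
gripper_force: 22.1
```

>>> apply_moves:
  delta_pos:
    - [0.006,-0.03,0]
    - [0.006,-0.03,0]
    - [0.002,-0.03,-0.007]
    - [0.002,-0.03,-0.007]
    - [0.002,-0.03,-0.007]
  rot:
    - [0,0,-0.025]
    - [0,0,-0.025]
    - [0,0,-0.025]
    - [0,0,-0.025]
    - [0,0,-0.025]
  hand: [0.1,0.1,0.1,0.1,0.1]

```text
time_s: 20.73
ee_pos: [611.6, -21.5, 146.1]
ee_rot: [179.7, -0.7, 20.0]
force: [4.1, -2.1, 12.1]
gripper_width: 14.1
gripper_force: 22.0
```

>>> apply_moves:
  delta_pos:
    - [-0.004,0.015,0]
    - [-0.008,0.03,0]
    - [-0.008,0.03,0]
    - [-0.008,0.03,0]
  rot:
    - [0,0,0.012]
    - [0,0,0.025]
    - [0,0,0.025]
    - [0,0,0.025]
  hand: [0.1,0.1,0.1,0.1]

```text
time_s: 21.07
ee_pos: [611.1, -19.7, 146.1]
ee_rot: [179.5, -0.6, 22.1]
force: [4.3, -7.0, 12.1]
gripper_width: 14.0
gripper_force: 22.1
```

>>> apply_moves:
  delta_pos:
    - [0.016,-0.03,0]
    - [0.016,-0.03,0]
    - [0.016,-0.03,0]
    - [0.013,-0.03,-0.007]
    - [0.013,-0.03,-0.007]
    - [0.013,-0.03,-0.007]
  rot:
    - [0,0,-0.025]
    - [0,0,-0.025]
    - [0,0,-0.025]
    - [0,0,-0.025]
    - [0,0,-0.025]
    - [0,0,-0.025]
  hand: [0.1,0.1,0.1,0.1,0.1,0.1]
  newtons: 38

```text
time_s: 21.57
ee_pos: [611.6, -21.5, 145.3]
ee_rot: [179.7, -0.6, 19.9]
force: [1.8, -0.8, 13.2]
gripper_width: 13.6
gripper_force: 38.0
```

>>> apply_moves:
  delta_pos:
    - [-0.004,0.015,0]
    - [-0.008,0.03,0]
    - [-0.008,0.03,0]
    - [-0.008,0.03,0]
  rot:
    - [0,0,0.012]
    - [0,0,0.025]
    - [0,0,0.025]
    - [0,0,0.025]
  hand: [0.1,0.1,0.1,0.1]

```text
time_s: 21.9
ee_pos: [610.9, -19.4, 145.3]
ee_rot: [179.6, -0.6, 22.0]
force: [2.3, -5.9, 13.7]
gripper_width: 14.1
gripper_force: 38.1
```

```bash
python3 - <<'E'
from h import *
S=env.state();print(S["ee_pos"],S["ee_rot"],S["force"],S["torque"])
T=toolT();p=viewer.grab_frame("wrist");im=p["pixels"][:,:,::-1].copy()
cv2.imwrite("pics/w4.png",cv2.resize(im[100:350,160:480],(640,500)))
s=viewer.grab_frame("scene");cv2.imwrite("pics/s4.png",cv2.resize(s["pixels"][130:290,220:380,::-1],(640,640),interpolation=2)[:600])
E
```

```text
[610.92366743 -19.41646773 145.29183818] [179.55770958  -0.57000512  22.04634449] [ 2.34304863 -5.91091335 13.71055506] [-0.88423109 -0.482386   -0.6864543 ]
```

View pics/w4.png

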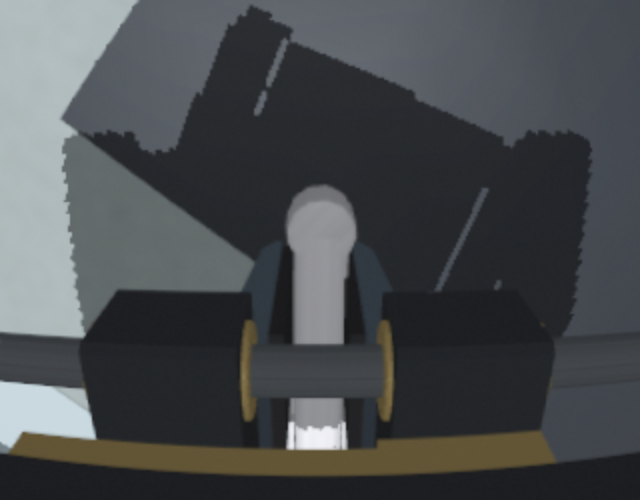

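>>> apply_moves:
  delta_pos:
    - [0.008,-0.03,0]
    - [0.008,-0.03,0]
    - [0.006,-0.03,-0.006]
    - [0.006,-0.03,-0.006]
    - [0.006,-0.03,-0.006]
  rot:
    - [0,0,-0.025]
    - [0,0,-0.025]
    - [0,0,-0.025]
    - [0,0,-0.025]
    - [0,0,-0.025]
  hand: [0.1,0.1,0.1,0.1,0.1]

```text
time_s: 22.42
ee_pos: [611.5, -21.4, 144.8]
ee_rot: [179.7, -0.6, 19.9]
force: [0.6, -2.3, 14.5]
gripper_width: 13.8
gripper_force: 38.0
```

>>> apply_moves:
  delta_pos:
    - [-0.004,0.015,0]
    - [-0.008,0.03,0]
    - [-0.008,0.03,0]
    - [-0.008,0.03,0]
  rot:
    - [0,0,0.012]
    - [0,0,0.025]
    - [0,0,0.025]
    - [0,0,0.025]
  hand: [0.1,0.1,0.1,0.1]

```text
time_s: 22.75
ee_pos: [609.9, -18.6, 144.2]
ee_rot: [179.7, -0.5, 22.2]
force: [1.8, -4.6, 11.8]
gripper_width: 13.6
gripper_force: 38.0
```

>>> apply_moves:
  delta_pos:
    - [0.008,-0.03,0]
    - [0.008,-0.03,0]
    - [0.006,-0.03,-0.006]
    - [0.006,-0.03,-0.006]
    - [0.006,-0.03,-0.006]
  rot:
    - [0,0,-0.025]
    - [0,0,-0.025]
    - [0,0,-0.025]
    - [0,0,-0.025]
    - [0,0,-0.025]
  hand: [0.1,0.1,0.1,0.1,0.1]

```text
time_s: 23.17
ee_pos: [610.8, -21.2, 143.6]
ee_rot: [179.8, -0.6, 20.0]
force: [1.6, -0.3, 14.3]
gripper_width: 13.9
gripper_force: 38.0
```

>>> apply_moves:
  delta_pos:
    - [-0.004,0.015,0]
    - [-0.008,0.03,0]
    - [-0.008,0.03,0]
    - [-0.008,0.03,0]
  rot:
    - [0,0,0.012]
    - [0,0,0.025]
    - [0,0,0.025]
    - [0,0,0.025]
  hand: [0.1,0.1,0.1,0.1]

```text
time_s: 23.5
ee_pos: [609.8, -18.5, 143.6]
ee_rot: [179.6, -0.5, 22.2]
force: [1.4, -2.5, 12.0]
gripper_width: 14.2
gripper_force: 38.0
```

```bash
python3 - <<'E'
from h import *
S=env.state();print(S["force"],S["torque"])
arc(np.arange(.03,.42,.03),(547,-44.7),.39,lid=.012)
E
```

```text
[ 1.41596099 -2.51472248 12.01960562] [-0.42889515 -0.3508295   0.26995893]
0.03 [-0.0067, 0.0156, 0.0001] rz 0.02 latch 0.532
0.06 [-0.0139, 0.031, 0.0003] rz 0.04 latch 0.562
0.09 [-0.0215, 0.0462, 0.0004] rz 0.06 latch 0.592
0.12 [-0.0296, 0.0612, 0.0005] rz 0.08 latch 0.622
0.15 [-0.0381, 0.0759, 0.0007] rz 0.1 latch 0.652
0.18 [-0.047, 0.0904, 0.0008] rz 0.12 latch 0.682
0.21 [-0.0564, 0.1045, 0.001] rz 0.14 latch 0.712
0.24 [-0.0662, 0.1184, 0.0011] rz 0.16 latch 0.742
0.27 [-0.0765, 0.132, 0.0013] rz 0.18 latch 0.772
0.3 [-0.0871, 0.1453, 0.0015] rz 0.2 latch 0.802
0.33 [-0.0981, 0.1582, 0.0016] rz 0.22 latch 0.832
0.36 [-0.1095, 0.1708, 0.0018] rz 0.24 latch 0.862
0.39 [-0.1213, 0.1831, 0.002] rz 0.26 latch 0.892
0.42 [-0.1334, 0.195, 0.0022] rz 0.28 latch 0.922
```

>>> apply_moves:
  delta_pos:
    - [-0.0067,0.0156,0]
    - [-0.0139,0.031,0]
    - [-0.0215,0.0462,0]
    - [-0.0215,0.0462,0]
  rot:
    - [0,0,0.02]
    - [0,0,0.04]
    - [0,0,0.06]
    - [0,0,0.06]
  hand: [0.1,0.1,0.1,0.1]

```text
time_s: 23.83
ee_pos: [607.2, -12.8, 143.5]
ee_rot: [179.6, -0.5, 27.4]
force: [1.1, -3.2, 13.2]
gripper_width: 13.6
gripper_force: 38.0
```

```bash
python3 - <<'E'
from h import *
S=env.state();print(S["force"],S["torque"])
E
```

```text
[ 1.13222318 -3.21042715 13.23663289] [-0.34460477 -0.3431823   0.41599218]
```

>>> apply_moves:
  delta_pos:
    - [-0.0081,0.015,0]
    - [-0.0166,0.0297,0]
    - [-0.0255,0.0442,0]
    - [-0.0349,0.0583,0]
    - [-0.0349,0.0583,0]
  rot:
    - [0,0,0.02]
    - [0,0,0.04]
    - [0,0,0.06]
    - [0,0,0.08]
    - [0,0,0.08]
  hand: [0.1,0.1,0.1,0.1,0.1]

```text
time_s: 24.25
ee_pos: [603.0, -5.9, 143.8]
ee_rot: [179.5, -0.4, 34.3]
force: [0.5, -4.3, 15.0]
gripper_width: 13.8
gripper_force: 38.0
```

```bash
python3 - <<'E'
from h import *
S=env.state();print(S["force"],S["torque"])
E
```

```text
[ 0.54857447 -4.32489847 14.99392045] [-0.35959213 -0.27824365  0.17751885]
```

>>> apply_moves:
  delta_pos:
    - [0,0,0.01]
    - [0,0,0.02]
    - [0.001,0,0.03]
    - [0.001,0,0.03]
    - [0.001,0,0.03]
  rot:
    - [0,0,0]
    - [0,0,0]
    - [0,0,0]
    - [0,0,0]
    - [0,0,0]
  hand: [0.1,0.1,0.1,0.1,0.1]

```text
time_s: 24.67
ee_pos: [602.7, -6.1, 145.3]
ee_rot: [179.6, -0.3, 34.3]
force: [2.7, -4.2, 6.2]
gripper_width: 13.8
gripper_force: 38.0
```

```bash
python3 - <<'E'
from h import *
S=env.state();print(S["force"],S["torque"])
E
```

```text
[ 2.68719046 -4.19260359  6.1645337 ] [-0.42844188 -0.67350785  0.33816082]
```

>>> apply_moves:
  delta_pos:
    - [0.0,0,0.008]
    - [0.0,0,0.015]
    - [0,0,0.02]
    - [0,0,0.02]
  rot:
    - [0,0,0]
    - [0,0,0]
    - [0,0,0]
    - [0,0,0]
  hand: [0.1,0.1,0.1,0.1]

```text
time_s: 25.0
ee_pos: [602.4, -6.2, 146.3]
ee_rot: [179.7, -0.2, 34.3]
force: [4.8, -4.2, -0.6]
gripper_width: 13.6
gripper_force: 38.0
```

```bash
python3 - <<'E'
from h import *
S=env.state();print(S["force"],S["torque"],S["ee_pos"],S["ee_rot"])
E
```

```text
[ 4.83903071 -4.24984453 -0.57779664] [-0.52688071 -1.02440824  0.27684947] [602.42498392  -6.23676664 146.2881206 ] [179.6538789   -0.24469192  34.25565341]
```

```bash
python3 - <<'E'
from h import *
arc(np.arange(.06,.91,.06),(547.2,-44.5),.598,lid=.015,yaw=-.256,lift=lambda L:np.clip((L-.8)*13.04,0,6))
E
```

```text
0.06 [-0.02, 0.0275, 0.0004] rz 0.04 latch 0.764
0.12 [-0.0416, 0.0538, 0.0034] rz 0.08 latch 0.824
0.18 [-0.0647, 0.0787, 0.0104] rz 0.12 latch 0.884
0.24 [-0.0893, 0.1022, 0.0173] rz 0.16 latch 0.944
0.3 [-0.1152, 0.1242, 0.0243] rz 0.2 latch 1.004
0.36 [-0.1424, 0.1445, 0.0313] rz 0.24 latch 1.064
0.42 [-0.1708, 0.1632, 0.0383] rz 0.28 latch 1.124
0.48 [-0.2002, 0.1802, 0.0453] rz 0.32 latch 1.184
0.54 [-0.2307, 0.1954, 0.0523] rz 0.36 latch 1.244
0.6 [-0.2619, 0.2087, 0.0546] rz 0.4 latch 1.304
0.66 [-0.294, 0.2201, 0.0551] rz 0.44 latch 1.364
0.72 [-0.3266, 0.2296, 0.0556] rz 0.48 latch 1.424
0.78 [-0.3598, 0.2371, 0.0561] rz 0.52 latch 1.484
0.84 [-0.3933, 0.2426, 0.0566] rz 0.56 latch 1.544
0.9 [-0.4271, 0.2461, 0.0571] rz 0.6 latch 1.604
```

>>> apply_moves:
  delta_pos:
    - [0.005,0,0.002]
    - [-0.007,0.0137,0.003]
    - [-0.015,0.0275,0.004]
    - [-0.0366,0.0538,0.009]
    - [-0.0366,0.0538,0.01]
    - [-0.0597,0.0787,0.016]
    - [-0.0843,0.1022,0.024]
    - [-0.0843,0.1022,0.024]
  rot:
    - [0,0,0]
    - [0,0,0.02]
    - [0,0,0.04]
    - [0,0,0.08]
    - [0,0,0.08]
    - [0,0,0.12]
    - [0,0,0.16]
    - [0,0,0.16]
  hand: [0.1,0.1,0.1,0.1,0.1,0.1,0.1,0.1]
  newtons: 20

```text
time_s: 25.67
ee_pos: [591.4, 6.1, 149.5]
ee_rot: [179.6, -0.1, 48.2]
force: [4.4, -4.8, 0.3]
gripper_width: 13.7
gripper_force: 20.0
```

```bash
python3 - <<'E'
from h import *
S=env.state();print(S["force"],S["torque"],S["ee_pos"],S["ee_rot"])
E
```

```text
[ 4.3842761  -4.84796005  0.26214884] [-0.5921113  -0.47121263  0.46325687] [591.43377131   6.10998826 149.47440839] [ 1.79647403e+02 -8.49441189e-02  4.81516447e+01]
```

>>> apply_moves:
  delta_pos:
    - [-0.0127,0.0112,0.004]
    - [-0.0259,0.022,0.008]
    - [-0.0393,0.0323,0.012]
    - [-0.0531,0.0423,0.015]
    - [-0.0672,0.0518,0.018]
    - [-0.0815,0.061,0.022]
    - [-0.0962,0.0696,0.025]
    - [-0.0962,0.0696,0.025]
  rot:
    - [0,0,0.02]
    - [0,0,0.04]
    - [0,0,0.06]
    - [0,0,0.08]
    - [0,0,0.1]
    - [0,0,0.12]
    - [0,0,0.14]
    - [0,0,0.14]
  hand: [0.1,0.1,0.1,0.1,0.1,0.1,0.1,0.1]

```text
time_s: 26.33
ee_pos: [579.9, 14.1, 151.6]
ee_rot: [179.7, 0.0, 60.1]
force: [5.1, -5.3, -1.8]
gripper_width: 14.1
gripper_force: 20.0
```

```bash
python3 - <<'E'
from h import *
S=env.state();print(S["force"],S["torque"],S["ee_pos"],S["ee_rot"])
E
```

```text
[ 5.09313222 -5.27981455 -1.79970483] [-0.79648525 -0.75006996  0.40543427] [579.90337229  14.10505255 151.62679787] [1.79655956e+02 3.54984584e-02 6.01398159e+01]
```

>>> apply_moves:
  delta_pos:
    - [-0.0147,0.0084,0.004]
    - [-0.0299,0.016,0.008]
    - [-0.0452,0.0236,0.0115]
    - [-0.0608,0.0302,0.014]
    - [-0.0764,0.0369,0.015]
    - [-0.0764,0.0369,0.015]
  rot:
    - [0,0,0.02]
    - [0,0,0.04]
    - [0,0,0.06]
    - [0,0,0.08]
    - [0,0,0.1]
    - [0,0,0.1]
  hand: [0.1,0.1,0.1,0.1,0.1,0.1]

```text
time_s: 26.83
ee_pos: [570.7, 18.2, 152.4]
ee_rot: [179.7, 0.1, 68.7]
force: [6.1, -7.0, -6.8]
gripper_width: 14.1
gripper_force: 20.0
```

```bash
python3 - <<'E'
from h import *
S=env.state();print(S["force"],S["torque"],S["ee_pos"],S["ee_rot"])
E
```

```text
[ 6.12845338 -6.95894974 -6.75079178] [-0.9758059  -0.99552301  0.41809293] [570.65888014  18.20499438 152.40565054] [1.79696708e+02 1.35084711e-01 6.87407977e+01]
```

>>> apply_moves:
  delta_pos:
    - [-0.016,0.003,0]
    - [-0.0321,0.008,0]
    - [-0.0484,0.012,0]
    - [-0.0647,0.016,0]
    - [-0.0813,0.019,0]
    - [-0.0813,0.019,0]
  rot:
    - [0,0,0.02]
    - [0,0,0.04]
    - [0,0,0.06]
    - [0,0,0.08]
    - [0,0,0.1]
    - [0,0,0.1]
  hand: [0.1,0.1,0.1,0.1,0.1,0.1]

```text
time_s: 27.33
ee_pos: [561.1, 20.9, 152.5]
ee_rot: [179.7, 0.1, 77.3]
force: [6.1, -4.8, -6.9]
gripper_width: 14.0
gripper_force: 20.0
```

```bash
python3 - <<'E'
from h import *
S=env.state();print(S["force"],S["torque"],S["ee_pos"],S["ee_rot"])
E
```

```text
[ 6.13670271 -4.77765028 -6.85425479] [-0.74109591 -1.01580238  0.39254101] [561.13483847  20.93622423 152.46594883] [1.79705544e+02 1.14108240e-01 7.73148489e+01]
```

>>> apply_moves:
  delta_pos:
    - [0,0,-0.01]
    - [0,0,-0.02]
    - [0,0,-0.03]
    - [0,0,-0.04]
    - [0,0,-0.05]
    - [0,0,-0.06]
    - [0,0,-0.068]
    - [0,0,-0.068]
  rot:
    - [0,0,0]
    - [0,0,0]
    - [0,0,0]
    - [0,0,0]
    - [0,0,0]
    - [0,0,0]
    - [0,0,0]
    - [0,0,0]
  hand: [0.1,0.1,0.1,0.1,0.1,0.1,0.1,0.1]

```text
time_s: 28.0
ee_pos: [561.2, 21.0, 144.7]
ee_rot: [179.7, 0.1, 77.3]
force: [6.5, -4.3, -4.0]
gripper_width: 14.0
gripper_force: 20.0
```

```bash
python3 - <<'E'
from h import *
S=env.state();print(S["force"],S["torque"],S["ee_pos"],S["ee_rot"])
E
```

```text
[ 6.54363374 -4.33382748 -4.01498385] [-0.74206823 -0.85238903  0.37985699] [561.21276691  21.03074637 144.72855172] [1.79707704e+02 1.09323923e-01 7.72731668e+01]
```

Dropping freely into the notch; lower the rest.

>>> apply_moves:
  delta_pos:
    - [0,0,-0.008]
    - [0,0,-0.016]
    - [0,0,-0.024]
    - [0,0,-0.03]
    - [0,0,-0.03]
  rot:
    - [0,0,0]
    - [0,0,0]
    - [0,0,0]
    - [0,0,0]
    - [0,0,0]
  hand: [0.1,0.1,0.1,0.1,0.1]

```text
time_s: 28.42
ee_pos: [561.3, 21.1, 142.1]
ee_rot: [179.7, 0.1, 77.3]
force: [4.9, -4.8, 0.4]
gripper_width: 14.0
gripper_force: 20.0
```

```bash
python3 - <<'E'
from h import *
S=env.state();print(S["force"],S["torque"],S["ee_pos"],S["ee_rot"])
E
```

```text
[ 4.94859484 -4.7909041   0.43807353] [-0.77356403 -0.62457729  0.32743362] [561.3169858   21.10672578 142.07221991] [1.79668864e+02 9.85209523e-02 7.72770002e+01]
```

>>> apply_moves:
  delta_pos:
    - [0,0,0]
    - [0,0,0]
    - [0,0,0]
    - [0,0,0]
    - [0,0,0]
    - [0,0,0]
  rot:
    - [0,0,0]
    - [0,0,0]
    - [0,0,0]
    - [0,0,0]
    - [0,0,0]
    - [0,0,0]
  hand: [0.18,0.25,0.35,0.45,0.5,0.5]

```text
time_s: 28.92
ee_pos: [558.5, 22.6, 141.7]
ee_rot: [-180.0, -0.0, 77.2]
force: [-0.1, 0.8, -0.5]
gripper_width: 45.0
gripper_force: 0.0
```

>>> apply_moves:
  delta_pos:
    - [0,0,0.15]
    - [0,0,0.4]
    - [0,0,0.7]
    - [0,0,1]
    - [0,0,1]
    - [0,0,1]
  rot:
    - [0,0,0]
    - [0,0,0]
    - [0,0,0]
    - [0,0,0]
    - [0,0,0]
    - [0,0,0]
  hand: [0.5,0.5,0.5,0.5,0.5,0.5]

```text
time_s: 29.42
ee_pos: [559.9, 22.5, 264.3]
ee_rot: [179.7, -0.1, 77.2]
force: [-0.4, 0.1, -1.6]
gripper_width: 45.9
gripper_force: 0.0
```

```bash
python3 - <<'E'
from h import *
S=env.state();print(S["force"],S["torque"],S["ee_pos"],S["ee_rot"],S["time_s"])
im=viewer.grab_frame("wrist")["pixels"][:,:,::-1]
s=viewer.grab_frame("scene")["pixels"][130:290,200:400,::-1]
cv2.imwrite("pics/w5.png",np.hstack([cv2.resize(im[100:350,120:520],(480,300)),cv2.resize(s,(300,300))]))
E
```

```text
[-0.44236744  0.06107195 -1.64183172] [-0.07544176  0.06590781  0.00816031] [559.90069047  22.49138852 264.29328196] [ 1.79708421e+02 -8.08680573e-02  7.71731465e+01] 29.4167
```

View pics/w5.png

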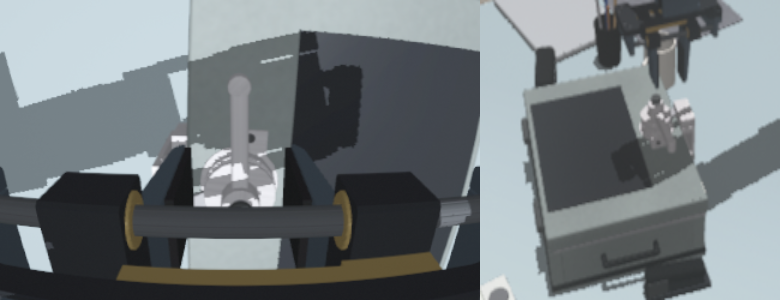

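The lever lies parallel to the lid's front edge, about 92° from chest x, so the latch reads about 1.45. The lid is shut and the fingers are clear, so I'm handing in.

```bash
python3 -c "
from workcell import env
print(env.job_done())"
```

```text
the job is handed in; nothing more can be done
None
```

I closed the lid onto its seal, worked the tongue into the keep and turned the lever over the cam into the notch, then let go and handed in at about 29 s. No verdict came back; the estimated final latch angle is about 1.45 rad.

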